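# Fetch the ink jar from the low rack with the reacher

## Robot

A 6-joint arm with a two-finger parallel gripper is mounted at the origin on a cart in front of the work surface, level with it; the furniture and walls round the work are solid. World frame = base frame: x ahead of the robot, y to its left, z up, the work surface at z = 0. Lengths are in m, angles in rad, forces in N, time in s.
With the tool pointing down it reaches from about 0.3 to 0.775 m from the base axis. Payload 14.6 kg.
Tool frame: the origin (TCP) lies at the very end of the fingers, on their centre line; the grasp point (between the pads) lies 19 mm behind it; z points along the fingers, y is the line along which they close (so a half turn about z gives the same grasp; the last joint's range is limited). The gripper opens to 94 mm and grips with 3 to 60 N. Pads are 16 mm wide; open, the fingers measure 119 mm over their backs; the gripper's body (75 mm by 177 mm) begins 78 mm behind the grasp point.
Start: joints at [1.038, 0.3, 1.521, -0, 1.321, -0.067], TCP at [0.247, 0.491, 0.205] pointing down, gripper open.
Joint ranges: [-3.03, 3.03], [-0.79, 2.21], [0.23, 2.52], [-1.04, 4.18], [0, 3.07], [-2.55, 2.55]. Speed limits (rad/s): [2.22, 2.22, 2.57, 3.14, 3.14, 3.14].

## Interface

Orientations are given as [roll, pitch, yaw] about the fixed x, y, z axes, in that order (R = Rz(yaw) Ry(pitch) Rx(roll)).
In Python, from station import ctrl gives the robot as it stands. The module is installed in compiled form; this text tells all that it offers.
- The arm moves only by the tool play_rows, never from a script. Its argument "commands" is a list of rows, each a list of 7 numbers: the shift along the tool's x, y, z in m, then the turn, a rotation vector about the tool's x, y, z in degrees, then the closure, from -1 (fully open) to 1 (shut). A call has 1 to 20 rows; each row shifts and turns the commanded pose from where the row before left it, along the tool's axes as they then stand; what a row does not reach is not made up. A row lasts 1/12 s, in which the tool goes at most 41.7 mm and 7.16 degrees, less where a joint would pass 70% of its speed; a pose out of reach is approached as far as the arm can. A call is refused whole if a number of a shift passes 0.0417 or a number of a turn 7.16, either way. A call with a gripper value outside its range is refused whole. The fingers move at their own pace and stop on an object; "force" is the grip in N (left out, the last holds). Time passes only in rows, so rows that do not move let the fingers close. It gives the time, the measured TCP pose, the force, the opening and the grip force at its end, in the units of the state.
- ctrl.get_obs(): the state, without advancing time (a new reading comes with each control period).
- ctrl.camera(name): name is "side" or "top"; returns the picture (384x512x3 uint8, blue, green, red); there is no depth.
- ctrl.camera_model(name): a dict with "fx", "fy", "cx", "cy" (pixels), "rvec" (rotation vector, rad) and "tvec" (3), from world to camera coordinates, as OpenCV has them. Camera axes: x right, y down, z forward; pixel columns grow to the right and rows downward; lengths in m; the calibration is good to about 2 mm. A picture is of the moment at which its call begins. camera_model takes no time and is no camera call.
- ctrl.hand_in(): hands the job in; it is judged then, once.
The state is a dict: "time_s": time; "qpos": joint angles; "joint_vel": joint speeds; "tau": joint torques, N m; "ee_pos": TCP position; "eef_rot": TCP orientation; "force": force on the tool from outside, world axes, zero at the start; "moment": the same for the moment, N m; "grip_width": finger opening in m; "grip_force": force on a finger pad.
Only numpy, scipy, OpenCV 4.12 (cv2) and the standard library are available. Lean on these libraries where they do the work, as an engineer would, in place of code of your own. Each camera call takes 0.05 s, during which the arm holds its last target. There are 200 camera calls.

## Task

Pick up the reacher by its squeeze handle, slide its open jaws round the ink jar that is clamped under the low wooden rack, and squeeze the trigger just firmly enough to hold the glass jar without crushing it or ramming the rack. Draw the jar out in the jaws until it stands upright at least 2 cm clear in front of the rack, then let go of it there and leave the reacher standing on its feet, jaws open and not touching the jar. Do not touch the jar with the gripper or knock it over, and leave everything else where it is.

Things in the scene. Friction and masses are not known exactly. Their poses are not given: they have to be found in the camera images.
- rack: Low wooden rack fixed to the desk, open in front, 146 wide, 135 deep, 94 high (118 with the book and cap on it). Origin on the desk at the middle of its mouth; x into the rack, y left, z up. Inside: 126 wide, 125 deep, 84 high. A sprung plate inside (x = 15 to 120, 110 wide) presses on the jar's lid with about 3.3 N, so the jar resists sliding with 3 to 8 N until it is out.
- jar_center (a point): Centre (28 mm above its underside) of a standing round glass ink jar with a black screw cap, 50 in diameter, 57 high, 0.08 to 0.16 kg, 62 to 92 mm behind the rack's mouth. z is its upright axis. It breaks when the reacher presses it with more than 48 N in all, that is 24 N from each jaw.
- reacher: Loose pick-up tool standing on the desk, 0.27 kg, 250 long. Origin on its underside below the handle; x along the shaft to the jaws, y left, z up. Black foot housing (x -60 to 30, 58 wide, 22 high) has most of the weight; it and a skid at x = 130 are its feet. The shaft (6 to 18 high) leads to the palm, a cross bar 84 wide, 22 high, front face at x = 135.
- reacher_grip (a point): Middle of the reacher's handle, 60 mm above its underside, between the black fixed grip (outer face y = +31, top 86 high) and the aluminium trigger plate (outer face y = -31 when released, top 88 high); both 40 long in x and free from 26 mm up. Grasp across y from above.
- reacher_seat (a point): Point of the reacher's body 162 mm ahead of the handle, 20 mm above its underside: the jar's axis lies here when the jar sits against the palm. The jaws stand each side at x = 138 to 190, 6 to 32 high, inner faces y = +34 (fixed) and y = -34 (moving, when released), 84 over their backs; open above and ahead.
- reacher_trigger (a joint): Travel (m) of the trigger plate, one piece with the moving jaw, toward the fixed grip and jaw: 0 released, 0.024 stop, about 0.019 on the jar. A spring pushes it out with 12 N at 0, 15 N at 0.019: a grip below 12 N holds the tool with open jaws; what a grip has above the spring bears on the jar. Grips of 23 to 33 N are right for drawing it out.
- jar: The same jar; origin at the centre of its underside, z up.
- glue_stick: Bystander: standing glue stick, 26 in diameter, 92 high, beyond the left front corner of the rack. Origin at its underside.
- tape_roll: Bystander: roll of tape lying flat, 49 in diameter, 20 high, right of the reacher. Origin at its underside.
- marker: Bystander: marker lying on the desk near the robot, 129 long, 18 high. Origin at its underside.

How it is judged:
By the outcome, as a careful person would: the job done as asked, in the order asked, and still so for the second after the job is handed in, with the robot touching nothing.
It also fails if it takes over 59 s, if anything falls off the work surface, if the arm or the gripper's body presses on something with over 40 N, if the wrist force passes 120 N, or if a joint passes its speed limit or range.

## Working session

There is one attempt and no reset: what is moved stays moved. The work goes in short steps, Python scripts to look and compute and a tool call to move; the robot and the scene stay as the last step left them, time stands still between calls to the robot, and variables do not carry over. Pictures are saved under pics/ and viewed, at most 10 in all, crops included, and the job is handed in when it is done.

Besides the shell and the picture viewer there is one more tool, called after ">>>" as name([rows], argument=value, ...), one row to a line, values as JSON. play_rows: Moves the arm, as the interface text tells. Its arguments: {"type":"object","properties":{"commands":{"type":"array","items":{"type":"array","items":{"type":"number"}}},"force":{"type":"number"}},"required":["commands"]}

```bash
mkdir -p pics; cat > h.py <<'E'
import numpy as np, cv2
from station import ctrl
from scipy.spatial.transform import Rotation as R
def cam(n):
    m=ctrl.camera_model(n); K=np.array([[m['fx'],0,m['cx']],[0,m['fy'],m['cy']],[0,0,1.]])
    return K,R.from_rotvec(np.array(m['rvec']).ravel()).as_matrix(),np.array(m['tvec']).ravel()
def ray(n,u,v,z):
    K,r,t=cam(n); d=r.T@np.linalg.solve(K,[u,v,1]); c=-r.T@t
    return c+d*(z-c[2])/d[2]
def proj(n,P):
    K,r,t=cam(n); q=(K@(r@np.atleast_2d(P).T+t[:,None])); return (q[:2]/q[2]).T
def body(x,y,yaw,P):
    P=np.atleast_2d(P).astype(float); return P@R.from_euler('z',yaw).as_matrix().T+[x,y,0]
E
python3 - <<'E'
from h import *
for n in('top','side'):
    cv2.imwrite(f'pics/{n}0.png',cv2.resize(ctrl.camera(n),(800,600),interpolation=cv2.INTER_CUBIC))
    K,r,t=cam(n); print(n,K[0,0],-r.T@t,r[2])
o=ctrl.get_obs(); print(o)
E
```

```text
top 489.6420943068091 [ 0.4353837  -0.31567383  1.19682163] [ 0.11440361  0.02629645 -0.99308626]
side 348.3719073584254 [0.2899892  0.52182991 0.3896009 ] [ 0.2953256  -0.88179496 -0.36772332]
{'time_s': 0.1, 'qpos': array([ 1.03841290e+00,  3.00445207e-01,  1.52152092e+00,  1.76682048e-05,
        1.32070091e+00, -6.66031378e-02]), 'joint_vel': array([-0.00019139, -0.00101329, -0.00101348,  0.0013123 , -0.00310523,
        0.00104873]), 'tau': array([ 7.53161476e-04, -5.32648444e+01, -3.53291309e+01,  7.08883186e-02,
        2.34241365e-02, -4.59879004e-05]), 'ee_pos': array([0.24689531, 0.49120427, 0.20492598]), 'eef_rot': array([-3.14052179e+00, -8.85804678e-05,  2.67580794e+00]), 'force': array([ 0.73358587,  0.26742372, -0.01029938]), 'moment': array([ 0.0129678 ,  0.01396383, -0.02925608]), 'grip_force': 0.0, 'grip_width': 0.09410694489880873}
```

View pics/top0.png

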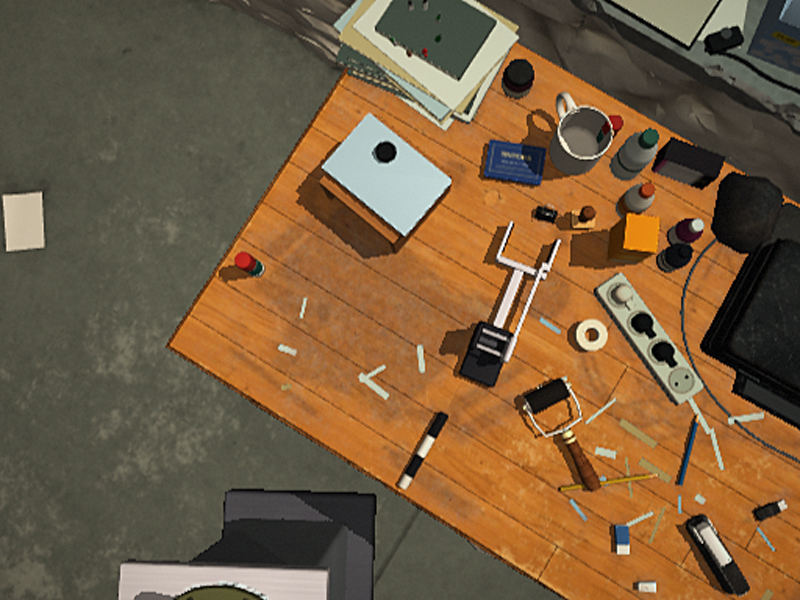

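View pics/side0.png

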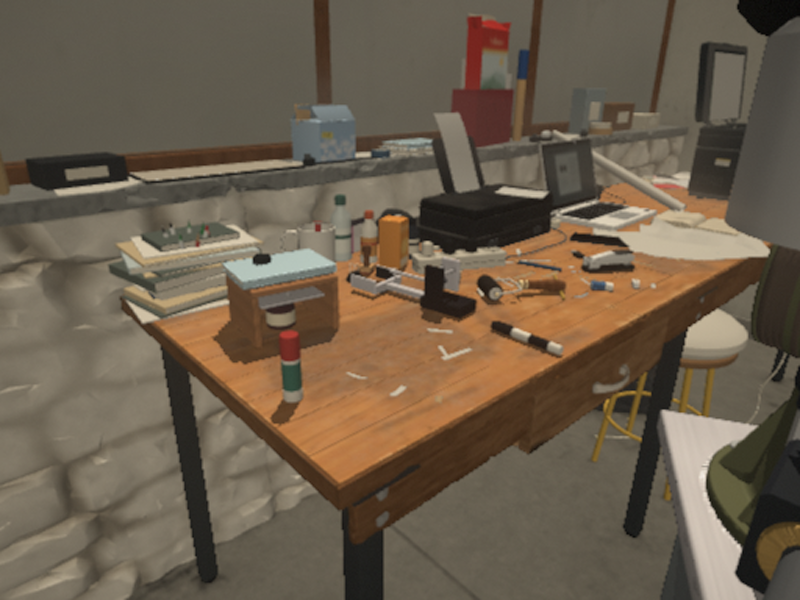

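The top view shows the rack with its mouth facing down-left (front edge about (322,180)-(400,245)). The reacher's foot is at (488,350) and its jaws point up to about (535,240). The glue stick is at (247,264), the tape roll at (591,335) and the marker at (422,450). The side view looks into the mouth, with the jar at (281,315).

```bash
cat > fit.py <<'E'
from h import *
s=1/1.5625
def p(u,v,z): return ray('top',u*s,v*s,z)[:2]
print('book',[p(*a,.116).round(3) for a in((372,114),(452,183),(400,238),(322,170))])
print('jaw tips L,R',p(511,223,.032),p(558,240,.032),'grip',p(492,338,.087))
print('glue',p(242,262,.09),'tape',p(591,335,.02),'marker',p(422,450,.018),p(441,415,.018),p(404,486,.018))
E
python3 fit.py; python3 - <<'E'
from h import *
im=ctrl.camera('top')[65:250,195:370]; cv2.imwrite('pics/t1.png',cv2.resize(im,None,fx=3.2,fy=3.2,interpolation=cv2.INTER_CUBIC))
E
```

```text
book [array([ 0.826, -0.215]), array([ 0.725, -0.334]), array([ 0.642, -0.261]), array([ 0.74 , -0.145])]
jaw tips L,R [ 0.6860176  -0.42803711] [ 0.66103469 -0.50054123] grip [ 0.50406511 -0.3976114 ]
glue [ 0.60606056 -0.02839487] tape [ 0.51681001 -0.55374603] marker [ 0.33573531 -0.29965118] [ 0.38900759 -0.32715982] [ 0.28152286 -0.27394796]
```

View pics/t1.png

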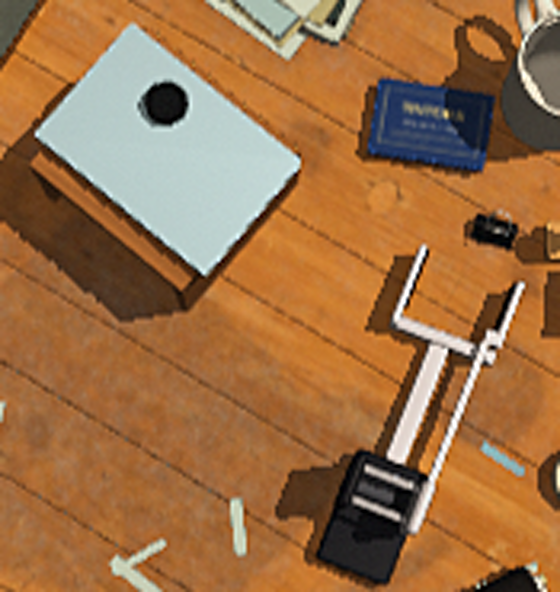

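The crop shows the reacher's jaw tips at (424,248) and (520,285) and the rear corners of its foot at (320,557) and (387,581). The rack's front right foot is near (188,305). Next I'll look close into the rack from the side and fit the poses.

```bash
python3 - <<'E'
from h import *
im=ctrl.camera('side')[152:227,140:225]; cv2.imwrite('pics/s1.png',cv2.resize(im,None,fx=8,fy=8,interpolation=cv2.INTER_CUBIC))
E
```

```text
(no output)
```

View pics/s1.png

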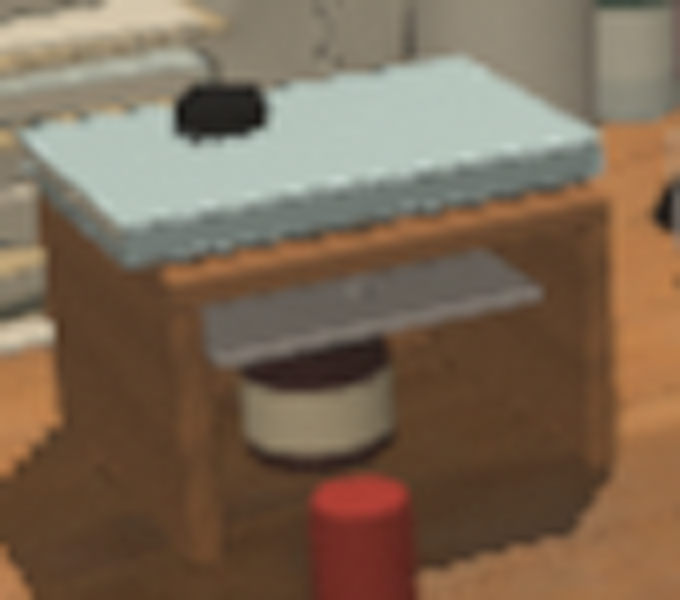

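The side view shows the jar with its left and right edges at crop columns 242 and 395 and its bottom at row 465. The rack's front-left edge runs from (162,268) to (192,560), and its front-right edge is at about x=610, reaching down to about row 470.

```bash
cat > fit2.py <<'E'
from h import *
from scipy.optimize import least_squares as LS
S=lambda u,v:np.array([u/8+140,v/8+152]); T=lambda u,v:np.array([u/3.2+195,v/3.2+65])
def fit(pts,x0):
    f=lambda q:np.concatenate([(proj(c,body(*q,P))[0]-uv) for c,P,uv in pts])
    r=LS(f,x0,loss='soft_l1'); return r.x,r.fun.reshape(-1,2).round(1).tolist()
rp=[('side',(0,.073,.094),S(162,268)),('side',(0,.073,0),S(192,562)),('side',(0,-.073,.094),S(608,198)),('side',(0,-.073,0),S(612,472)),('side',(0,.063,0),S(220,560)),('top',(0,-.073,0),T(188,307)),('top',(0,.073,.094),T(33,160))]
rk,e=fit(rp,[.69,-.2,-.69]); print('rack',rk.round(4),np.degrees(rk[2]),e)
tp=[('top',(.19,.038,.032),T(425,247)),('top',(.19,-.038,.032),T(521,285)),('top',(.135,.042,.027),T(394,324)),('top',(-.06,.029,.022),T(320,557)),('top',(-.06,-.029,.022),T(387,581)),('top',(.03,.029,.022),T(362,452))]
rc,e=fit(tp,[.504,-.4,-.37]); print('reacher',rc.round(4),np.degrees(rc[2]),e)
th=np.linspace(0,2*np.pi,60); ci=lambda z:np.c_[.025*np.cos(th),.025*np.sin(th),0*th+z]
def fj(q):
    b=proj('side',ci(0)+[*q,0]); m=proj('side',ci(.02)+[*q,0])
    return [m[:,0].min()-S(242,0)[0],m[:,0].max()-S(395,0)[0],b[:,1].max()-S(0,465)[1]]
r=LS(fj,[.75,-.25]); jr=r.x; print('jar',jr,r.fun)
c,s=np.cos(rk[2]),np.sin(rk[2]); d=jr-rk[:2]; print('jar in rack',c*d[0]+s*d[1],-s*d[0]+c*d[1])
if __name__=='__main__':
    def L(im,c,q,P,f,col):
        uv=proj(c,body(*q,P)); cv2.polylines(im,[np.array([f(*a) for a in uv]).round().astype(int)],False,col,1)
    box=lambda x0,x1,y,z:[(x0,y,z),(x1,y,z),(x1,-y,z),(x0,-y,z),(x0,y,z)]
    a=cv2.imread('pics/t1.png'); b=cv2.imread('pics/s1.png'); ft=lambda u,v:((u-195)*3.2,(v-65)*3.2); fs=lambda u,v:((u-140)*8,(v-152)*8)
    for z in(0,.094): L(a,'top',rk,box(0,.135,.073,z),ft,(0,0,255)); L(b,'side',rk,box(0,.135,.073,z),fs,(0,0,255))
    L(a,'top',rc,box(-.06,.03,.029,.022),ft,(0,255,0)); L(a,'top',rc,box(.135,.19,.042,.032),ft,(0,255,0)); L(a,'top',rc,box(-.02,.02,.031,.087),ft,(255,0,255))
    for z in(0,.045): L(b,'side',(*jr,0),ci(z),fs,(0,255,255))
    a=cv2.resize(a,(400,423)); b=cv2.resize(b,(400,353)); o=np.zeros((423,800,3),np.uint8); o[:,:400]=a; o[:353,400:]=b; cv2.imwrite('pics/ov.png',o)
E
python3 fit2.py
```

```text
rack [ 0.6857 -0.1948 -0.6896] -39.510751159658554 [[-0.0, 0.9], [-0.4, -0.2], [-0.3, -0.9], [0.3, -1.8], [0.0, -0.9], [0.2, 1.4], [-0.7, -0.2]]
reacher [ 0.4955 -0.4014 -0.3498] -20.04140540586693 [[0.4, 0.1], [0.0, -0.4], [0.2, -3.2], [-1.0, 1.4], [0.8, 3.0], [-0.6, -0.8]]
jar [ 0.73989193 -0.23598712] [ 0.10339032 -0.10440463  0.01220213]
jar in rack 0.06804623249779357 0.0027372774290713026
```

View pics/ov.png

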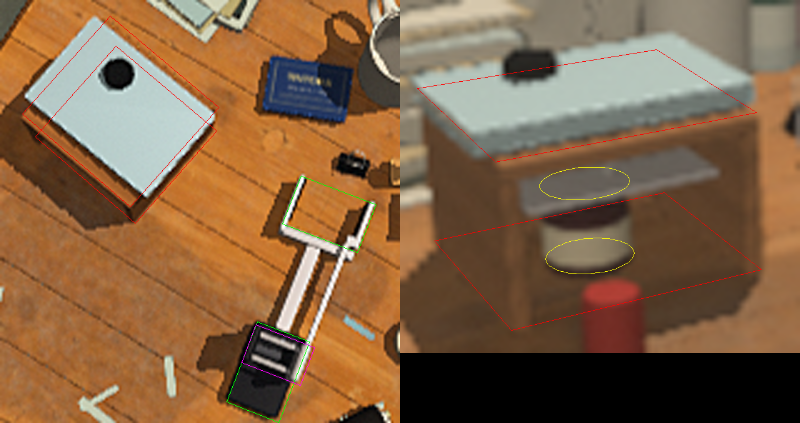

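The overlays agree with the poses: reacher at (0.4955, -0.401) yaw -20°, rack yaw -39.5°, jar 68 mm behind the mouth. Both lie within the stated ranges. I'll move above the handle, turning +6.7° in yaw first.

```bash
cat >> h.py <<'E'
def delta(x,y,z,yawdeg):
    o=ctrl.get_obs(); A=R.from_euler('xyz',o['eef_rot']); B=R.from_euler('xyz',[180,0,yawdeg],degrees=True)
    w=np.array([x,y,z])-o['ee_pos']
    print('t',round(o['time_s'],2),'pos',o['ee_pos'].round(4),'yaw',np.degrees(o['eef_rot']).round(2),'q',o['qpos'].round(2))
    print('turn',np.degrees((A.inv()*B).as_rotvec()).round(2),'shift old',A.inv().apply(w).round(4),'shift in new',B.inv().apply(w).round(4),'F',o['force'].round(1),'grip',round(o['grip_width'],4),round(o['grip_force'],1))
E
python3 -c "
from h import *
delta(.4955,-.4014,.16,159.96)"
```

```text
t 0.2 pos [0.2469 0.4913 0.2051] yaw [-179.96   -0.    153.31] q [ 1.04  0.3   1.52 -0.    1.32 -0.07]
turn [-0.04 -0.   -6.65] shift old [-0.623  -0.6859  0.0455] shift in new [-0.5394 -0.7535  0.0451] F [-0.2  0.4 -0.3] grip 0.0939 0.0
```

>>> play_rows([
  [0,0,0,0,0,-6.65,-1],
  [-0.0193,-0.0269,0,0,0,0,-1],
  [-0.0193,-0.0269,0,0,0,0,-1],
  [-0.0193,-0.0269,0,0,0,0,-1],
  [-0.0193,-0.0269,0,0,0,0,-1],
  [-0.0193,-0.0269,0,0,0,0,-1],
  [-0.0193,-0.0269,0,0,0,0,-1],
  [-0.0193,-0.0269,0,0,0,0,-1],
  [-0.0193,-0.0269,0,0,0,0,-1],
  [-0.0193,-0.0269,0,0,0,0,-1],
  [-0.0193,-0.0269,0,0,0,0,-1],
  [-0.0193,-0.0269,0,0,0,0,-1],
  [-0.0193,-0.0269,0,0,0,0,-1],
  [-0.0193,-0.0269,0,0,0,0,-1],
  [-0.0193,-0.0269,0,0,0,0,-1],
  [-0.0193,-0.0269,0,0,0,0,-1],
  [-0.0193,-0.0269,0,0,0,0,-1],
  [-0.0193,-0.0269,0,0,0,0,-1],
  [-0.0193,-0.0269,0,0,0,0,-1],
  [-0.0193,-0.0269,0,0,0,0,-1],
])

```text
time_s: 1.87
ee_pos: [0.4164, -0.1162, 0.2055]
eef_rot: [3.142, 0.0, 2.792]
force: [0.1, 1.2, -0.2]
grip_width: 0.0941
grip_force: 0.0
```

>>> play_rows([
  [-0.0193,-0.0269,0,0,0,0,-1],
  [-0.0193,-0.0269,0,0,0,0,-1],
  [-0.0193,-0.0269,0,0,0,0,-1],
  [-0.0193,-0.0269,0,0,0,0,-1],
  [-0.0193,-0.0269,0,0,0,0,-1],
  [-0.0193,-0.0269,0,0,0,0,-1],
  [-0.0193,-0.0269,0,0,0,0,-1],
  [-0.0193,-0.0269,0,0,0,0,-1],
  [-0.0193,-0.0269,0,0,0,0,-1],
  [0,0,0,0,0,0,-1],
  [0,0,0,0,0,0,-1],
])

```text
time_s: 2.78
ee_pos: [0.4963, -0.4022, 0.2041]
eef_rot: [3.141, -0.002, 2.79]
force: [0.6, -0.0, 0.2]
grip_width: 0.094
grip_force: 0.0
```

```bash
python3 -c "
from h import *
delta(.4955,-.4014,.041,159.96)"
```

```text
t 2.78 pos [ 0.4963 -0.4022  0.2041] yaw [ 1.7996e+02 -1.0000e-01  1.5987e+02] q [-0.74  0.5   1.24  0.    1.4  -1.96]
turn [ 0.04 -0.1  -0.09] shift old [0.0007 0.0004 0.1631] shift in new [0.001  0.0005 0.1631] F [ 0.6 -0.   0.2] grip 0.094 0.0
```

>>> play_rows([
  [0,0,0.0163,0,0,0,-1],
  [0,0,0.0163,0,0,0,-1],
  [0,0,0.0163,0,0,0,-1],
  [0,0,0.0163,0,0,0,-1],
  [0,0,0.0163,0,0,0,-1],
  [0,0,0.0163,0,0,0,-1],
  [0,0,0.0163,0,0,0,-1],
  [0,0,0.0163,0,0,0,-1],
  [0,0,0.0163,0,0,0,-1],
  [0,0,0.0163,0,0,0,-1],
  [0,0,0,0,0,0,-1],
  [0,0,0,0,0,0,-1],
])

```text
time_s: 3.78
ee_pos: [0.4965, -0.4004, 0.0426]
eef_rot: [3.141, -0.001, 2.793]
force: [-0.8, 0.2, 0.2]
grip_width: 0.0939
grip_force: 0.0
```

>>> play_rows([
  [0,0,0,0,0,0,1],
  [0,0,0,0,0,0,1],
  [0,0,0,0,0,0,1],
  [0,0,0,0,0,0,1],
  [0,0,0,0,0,0,1],
  [0,0,0,0,0,0,1],
  [0,0,0,0,0,0,1],
  [0,0,0,0,0,0,1],
  [0,0,0,0,0,0,1],
  [0,0,0,0,0,0,1],
], force=9)

```text
time_s: 4.62
ee_pos: [0.4969, -0.4012, 0.0429]
eef_rot: [3.141, 0.0, 2.792]
force: [0.3, 3.5, 6.1]
grip_width: 0.0621
grip_force: 9.0
```

```bash
python3 - <<'E'
from h import *
delta(.4955,-.4014,.046,159.96)
a=ctrl.camera('top')[65:260,270:380]; b=ctrl.camera('side')[130:220,190:330]
o=np.zeros((585,770,3),np.uint8); o[:,:330]=cv2.resize(a,(330,585),interpolation=cv2.INTER_CUBIC); b=cv2.resize(b,(434,279),interpolation=cv2.INTER_CUBIC); o[:279,333:767]=b; cv2.imwrite('pics/g.png',o)
E
```

```text
t 4.62 pos [ 0.4969 -0.4012  0.0429] yaw [1.7999e+02 2.0000e-02 1.5997e+02] q [-0.74  0.66  1.39  0.    1.09 -1.96]
turn [0.01 0.02 0.01] shift old [ 0.0012 -0.0006 -0.0031] shift in new [ 0.0012 -0.0006 -0.0031] F [0.3 3.5 6.1] grip 0.0621 9.0
```

View pics/g.png

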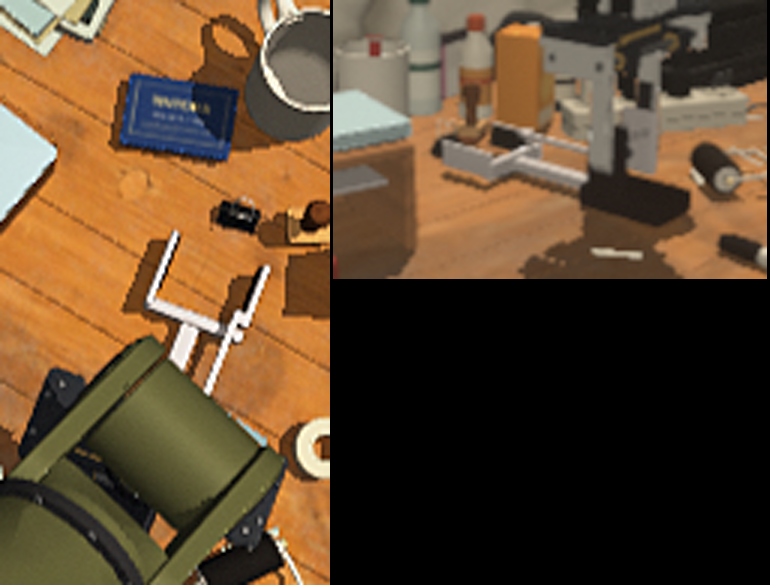

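The tool is held at 62 mm opening with 9 N and the jaws are open. The tips are at crop (176,234) and (266,268), unchanged. I'll lift 8 mm and check that it holds.

>>> play_rows([
  [0,0,-0.002,0,0,0,1],
  [0,0,-0.002,0,0,0,1],
  [0,0,-0.002,0,0,0,1],
  [0,0,-0.002,0,0,0,1],
  [0,0,0,0,0,0,1],
  [0,0,0,0,0,0,1],
  [0,0,0,0,0,0,1],
], force=10)

```text
time_s: 5.3
ee_pos: [0.4966, -0.4014, 0.0503]
eef_rot: [3.142, -0.0, 2.792]
force: [-1.0, -0.8, -2.3]
grip_width: 0.0618
grip_force: 10.0
```

```bash
python3 - <<'E'
from h import *
delta(.48,-.31,.05,140.5)
a=ctrl.camera('top')[130:190,310:365]; b=ctrl.camera('side')[160:220,215:300]
o=np.zeros((360,760,3),np.uint8); o[:,:330]=cv2.resize(a,None,fx=6,fy=6,interpolation=cv2.INTER_CUBIC); b=cv2.resize(b,None,fx=5,fy=5,interpolation=cv2.INTER_CUBIC); o[:300,333:758]=b; cv2.imwrite('pics/l.png',o)
E
```

```text
t 5.3 pos [ 0.4966 -0.4014  0.0503] yaw [ 1.8000e+02 -1.0000e-02  1.5996e+02] q [-0.74  0.65  1.39 -0.    1.1  -1.96]
turn [-0.000e+00 -1.000e-02  1.946e+01] shift old [0.0469 0.0802 0.0003] shift in new [0.0709 0.06   0.0003] F [-1.  -0.8 -2.3] grip 0.0618 10.0
```

View pics/l.png

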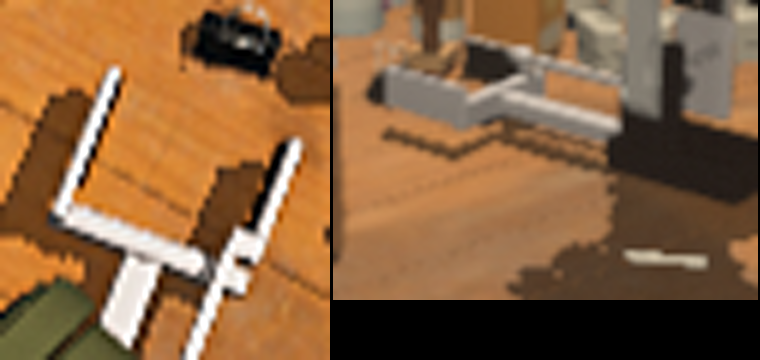

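Lifted level, with the jaws open and a gap to its shadow all along. Next I'll back off, turn to the rack's yaw and go round the corner of the rack.

>>> play_rows([
  [0.01,0,0,0,0,0,1],
  [0,0,0,0,0,3.9,1],
  [0,0,0,0,0,3.9,1],
  [0,0,0,0,0,3.9,1],
  [0,0,0,0,0,3.9,1],
  [0,0,0,0,0,3.86,1],
  [0.0122,0.0127,0,0,0,0,1],
  [0.0122,0.0127,0,0,0,0,1],
  [0.0122,0.0127,0,0,0,0,1],
  [0.0122,0.0127,0,0,0,0,1],
  [0.0122,0.0127,0,0,0,0,1],
  [0.0168,0.0075,0,0,0,0,1],
  [0.0168,0.0075,0,0,0,0,1],
  [0.0168,0.0075,0,0,0,0,1],
  [0.0168,0.0075,0,0,0,0,1],
  [0.0168,0.0075,0,0,0,0,1],
  [0.0168,0.0075,0,0,0,0,1],
  [0.0168,0.0075,0,0,0,0,1],
  [0.0168,0.0075,0,0,0,0,1],
  [0,0,0,0,0,0,1],
])

```text
time_s: 7.07
ee_pos: [0.4137, -0.1763, 0.0504]
eef_rot: [-3.142, -0.001, 2.453]
force: [-0.7, -0.6, -2.9]
grip_width: 0.0622
grip_force: 10.0
```

```bash
python3 - <<'E'
from h import *
delta(.5177,-.0527,.05,140.49)
E
```

```text
t 7.07 pos [ 0.4137 -0.1763  0.0504] yaw [-1.8000e+02 -7.0000e-02  1.4056e+02] q [-0.48  0.29  1.94  0.    0.91 -1.37]
turn [-0.   -0.07  0.07] shift old [-0.0018  0.1615  0.0003] shift in new [-0.0016  0.1615  0.0004] F [-0.7 -0.6 -2.9] grip 0.0622 10.0
```

>>> play_rows([
  [0,0.0161,0,0,0,0,1],
  [0,0.0161,0,0,0,0,1],
  [0,0.0161,0,0,0,0,1],
  [0,0.0161,0,0,0,0,1],
  [0,0.0161,0,0,0,0,1],
  [0,0.0161,0,0,0,0,1],
  [0,0.0161,0,0,0,0,1],
  [0,0.0161,0,0,0,0,1],
  [0,0.0161,0,0,0,0,1],
  [0,0.0161,0,0,0,0,1],
  [0,0,0.003,0,0,0,1],
  [0,0,0.003,0,0,0,1],
  [0,0,0,0,0,0,1],
  [0,0,0,0,0,0,1],
])

```text
time_s: 8.23
ee_pos: [0.5169, -0.0548, 0.0441]
eef_rot: [-3.141, -0.001, 2.452]
force: [-0.4, -0.5, -2.2]
grip_width: 0.0619
grip_force: 10.0
```

```bash
python3 - <<'E'
from h import *
delta(.5177,-.0527,.0434,140.49)
a=ctrl.camera('top')[70:210,190:310]; b=ctrl.camera('side')[150:250,135:225]
o=np.zeros((500,800,3),np.uint8); a=cv2.resize(a,None,fx=3,fy=3,interpolation=cv2.INTER_CUBIC);o[:420,:360]=a; b=cv2.resize(b,(430,478),interpolation=cv2.INTER_CUBIC); o[:478,365:795]=b; cv2.imwrite('pics/pre.png',o)
E
```

```text
t 8.23 pos [ 0.5169 -0.0548  0.0441] yaw [-1.7997e+02 -3.0000e-02  1.4046e+02] q [-0.18  0.43  1.76 -0.    0.96 -1.06]
turn [-0.03 -0.03 -0.03] shift old [0.0007 0.0021 0.0007] shift in new [0.0007 0.0021 0.0007] F [-0.4 -0.5 -2.2] grip 0.0619 10.0
```

View pics/pre.png

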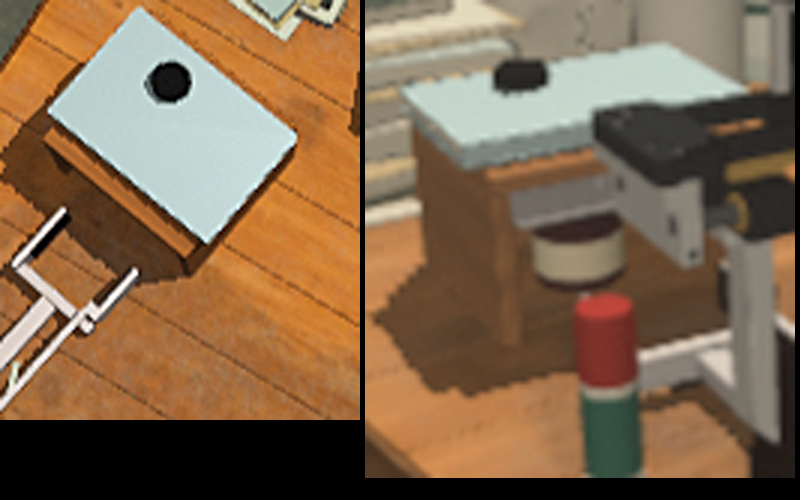

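The jaws stand open and centred before the mouth, with the tips at about (66,211) and (134,272) in the left crop. The jar is unmoved, and the glue stick is clear to the left of the tool. I'll check the alignment of the jaws to the jar numerically.

```bash
python3 - <<'E'
from h import *
rk=np.array([.6857,-.1948]);jr=np.array([.7399,-.2360]);c,s=np.cos(-.6896),np.sin(-.6896)
fr=lambda p:np.array([[c,s],[-s,c]])@(p[:2]-rk)
L=ray('top',190+66/3,70+211/3,.034);Rr=ray('top',190+134/3,70+272/3,.034)
o=ctrl.get_obs()
print('tips rack',fr(L),fr(Rr),'mid',fr((L+Rr)/2),'sep',np.linalg.norm(L-Rr),'hand',fr(o['ee_pos']),'jar',fr(jr))
E
```

```text
tips rack [-0.02926487  0.0345547 ] [-0.03064074 -0.04024463] mid [-0.0299528  -0.00284497] sep 0.07481197790000449 hand [-0.21910673  0.00086901] jar [0.06802795 0.00269777]
```

>>> play_rows([
  [0,0.0035,0.0005,0,0,0,1],
  [-0.011,0,0,0,0,0,1],
  [-0.011,0,0,0,0,0,1],
  [-0.011,0,0,0,0,0,1],
  [-0.011,0,0,0,0,0,1],
  [-0.011,0,0,0,0,0,1],
  [-0.011,0,0,0,0,0,1],
  [-0.011,0,0,0,0,0,1],
  [-0.011,0,0,0,0,0,1],
  [-0.011,0,0,0,0,0,1],
  [-0.011,0,0,0,0,0,1],
  [0,0,0,0,0,0,1],
  [0,0,0,0,0,0,1],
])

```text
time_s: 9.42
ee_pos: [0.6043, -0.1214, 0.0437]
eef_rot: [-3.141, -0.0, 2.452]
force: [-0.3, 1.5, -2.6]
grip_width: 0.062
grip_force: 10.0
```

>>> play_rows([
  [-0.003,0,0,0,0,0,1],
  [-0.003,0,0,0,0,0,1],
  [-0.003,0,0,0,0,0,1],
  [0,0,0,0,0,0,1],
  [0,0,0,0,0,0,1],
])

```text
time_s: 9.83
ee_pos: [0.6115, -0.1271, 0.0439]
eef_rot: [3.142, 0.0, 2.452]
force: [1.0, -0.4, -2.6]
grip_width: 0.0621
grip_force: 10.0
```

```bash
python3 - <<'E'
from h import *
delta(.6,-.12,.0434,140.49)
rk=np.array([.6857,-.1948]);c,s=np.cos(-.6896),np.sin(-.6896)
print(np.array([[c,s],[-s,c]])@(ctrl.get_obs()['ee_pos'][:2]-rk))
b=ctrl.camera('side')[160:250,150:230]
cv2.imwrite('pics/in.png',cv2.resize(b,None,fx=6.6,fy=6.6,interpolation=cv2.INTER_CUBIC))
E
```

```text
t 9.83 pos [ 0.6115 -0.1271  0.0439] yaw [180.    0.  140.5] q [-0.26  0.63  1.44  0.    1.07 -1.14]
turn [0.   0.   0.01] shift old [ 0.0134 -0.0018  0.0005] shift in new [ 0.0134 -0.0018  0.0005] F [ 1.  -0.4 -2.6] grip 0.0621 10.0
[-0.10032739  0.00498093]
```

View pics/in.png

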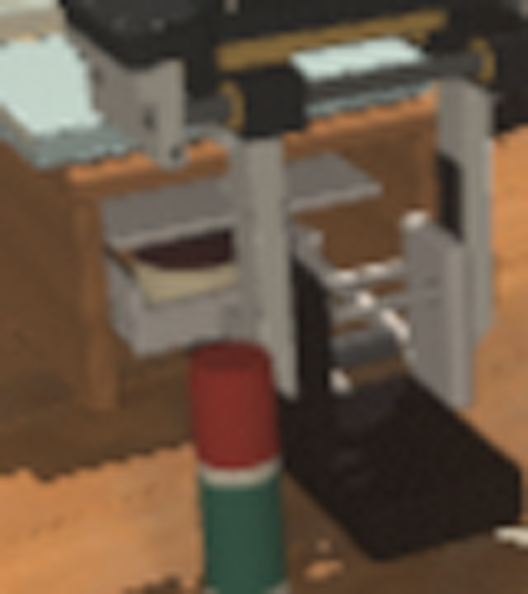

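The fixed jaw stands to the left of the jar inside the rack. There's no contact force, and the glue stick is clear. I'll advance a little more, settle onto the feet, then squeeze with 20 N and then 28 N.

>>> play_rows([
  [-0.002,0,0.0005,0,0,0,1],
  [-0.002,0,0.0005,0,0,0,1],
  [0,0,0,0,0,0,1],
  [0,0,0,0,0,0,1],
])

```text
time_s: 10.22
ee_pos: [0.6145, -0.1295, 0.0429]
eef_rot: [-3.142, -0.001, 2.452]
force: [-2.7, 1.3, -0.4]
grip_width: 0.0619
grip_force: 10.0
```

>>> play_rows([
  [0,0,0,0,0,0,1],
  [0,0,0,0,0,0,1],
  [0,0,0,0,0,0,1],
  [0,0,0,0,0,0,1],
  [0,0,0,0,0,0,1],
  [0,0,0,0,0,0,1],
  [0,0,0,0,0,0,1],
  [0,0,0,0,0,0,1],
  [0,0,0,0,0,0,1],
  [0,0,0,0,0,0,1],
], force=18)

```text
time_s: 11.05
ee_pos: [0.6147, -0.1294, 0.043]
eef_rot: [3.141, 0.0, 2.453]
force: [0.9, 4.8, -0.6]
grip_width: 0.0441
grip_force: 18.1
```

The trigger has travelled 18 mm, so the jaws are on the jar. I'll firm the grip to 28 N and draw slowly.

>>> play_rows([
  [0,0,0,0,0,0,1],
  [0,0,0,0,0,0,1],
  [0,0,0,0,0,0,1],
  [0,0,0,0,0,0,1],
  [0,0,0,0,0,0,1],
], force=28)

```text
time_s: 11.47
ee_pos: [0.6148, -0.1294, 0.0431]
eef_rot: [3.141, 0.0, 2.453]
force: [1.4, 4.4, -1.6]
grip_width: 0.0425
grip_force: 28.1
```

>>> play_rows([
  [0.002,0,0,0,0,0,1],
  [0.004,0,0,0,0,0,1],
  [0.004,0,0,0,0,0,1],
  [0.004,0,0,0,0,0,1],
  [0.004,0,0,0,0,0,1],
  [0.004,0,0,0,0,0,1],
  [0.004,0,0,0,0,0,1],
  [0.004,0,0,0,0,0,1],
])

```text
time_s: 12.13
ee_pos: [0.5911, -0.1104, 0.043]
eef_rot: [-3.142, 0.0, 2.452]
force: [3.7, -2.9, -3.0]
grip_width: 0.0425
grip_force: 28.0
```

>>> play_rows([
  [0.005,0,0,0,0,0,1],
  [0.005,0,0,0,0,0,1],
  [0.005,0,0,0,0,0,1],
  [0.005,0,0,0,0,0,1],
  [0.005,0,0,0,0,0,1],
  [0.005,0,0,0,0,0,1],
  [0.005,0,0,0,0,0,1],
  [0.005,0,0,0,0,0,1],
  [0.005,0,0,0,0,0,1],
  [0.005,0,0,0,0,0,1],
  [0.005,0,0,0,0,0,1],
  [0.005,0,0,0,0,0,1],
  [0.005,0,0,0,0,0,1],
  [0.005,0,0,0,0,0,1],
  [0.005,0,0,0,0,0,1],
  [0.005,0,0,0,0,0,1],
  [0.005,0,0,0,0,0,1],
  [0.005,0,0,0,0,0,1],
  [0.005,0,0,0,0,0,1],
  [0.003,0,0,0,0,0,1],
])

```text
time_s: 13.8
ee_pos: [0.5153, -0.0479, 0.043]
eef_rot: [-3.142, -0.0, 2.452]
force: [1.0, -0.7, 0.6]
grip_width: 0.0424
grip_force: 28.0
```

>>> play_rows([
  [0.003,0,0,0,0,0,1],
  [0.001,0,0,0,0,0,1],
  [0,0,0,0,0,0,1],
  [0,0,0,0,0,0,1],
  [0,0,0,0,0,0,1],
])

```text
time_s: 14.22
ee_pos: [0.5124, -0.0455, 0.043]
eef_rot: [-3.141, -0.001, 2.452]
force: [-3.2, 2.8, 5.0]
grip_width: 0.0421
grip_force: 28.0
```

```bash
python3 - <<'E'
from h import *
delta(.6,-.12,.043,140.49)
rk=np.array([.6857,-.1948]);c,s=np.cos(-.6896),np.sin(-.6896)
print(np.array([[c,s],[-s,c]])@(ctrl.get_obs()['ee_pos'][:2]-rk))
a=ctrl.camera('top')[70:210,190:310]; b=ctrl.camera('side')[150:260,135:225]
o=np.zeros((530,800,3),np.uint8); a=cv2.resize(a,None,fx=3,fy=3,interpolation=cv2.INTER_CUBIC);o[:420,:360]=a; b=cv2.resize(b,(430,526),interpolation=cv2.INTER_CUBIC); o[:526,365:795]=b; cv2.imwrite('pics/out.png',o)
E
```

```text
t 14.22 pos [ 0.5124 -0.0455  0.043 ] yaw [-1.7999e+02 -5.0000e-02  1.4050e+02] q [-0.16  0.42  1.77  0.    0.95 -1.04]
turn [-0.01 -0.05  0.01] shift old [-0.115  -0.0018 -0.0002] shift in new [-0.115  -0.0018 -0.    ] F [-3.2  2.8  5. ] grip 0.0421 28.0
[-0.22867981  0.00497114]
```

View pics/out.png

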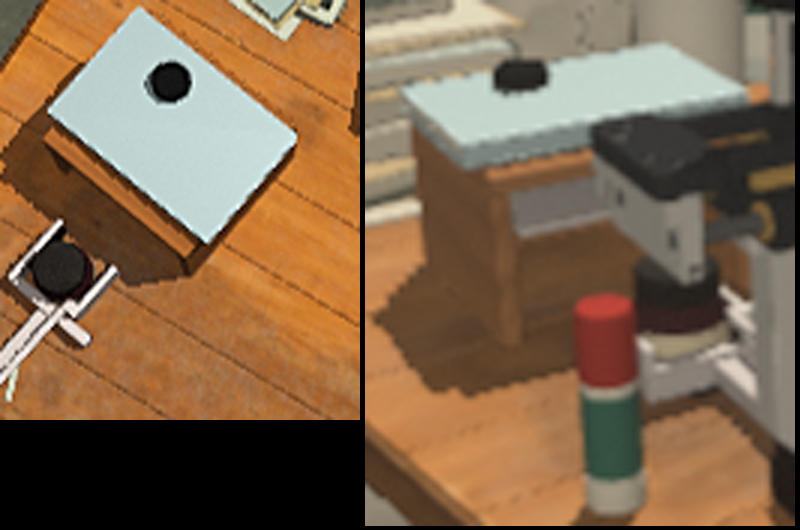

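The jar stands upright in the jaws, with its cap at about (60,268) in the left crop. It is well clear of the mouth, and the glue stick and book are unmoved. I'll check the distance and force before releasing.

```bash
python3 - <<'E'
from h import *
rk=np.array([.6857,-.1948]);c,s=np.cos(-.6896),np.sin(-.6896);M=np.array([[c,s],[-s,c]])
print('jar rack',M@(ray('top',190+60/3,70+268/3,.057)[:2]-rk)); 
for u,v in((60,222),(114,269)): print('tip',M@(ray('top',190+u/3,70+v/3,.034)[:2]-rk))
print(ctrl.get_obs()['force'])
E
```

```text
jar rack [-0.0682177   0.00190963]
tip [-0.0391867   0.03219535]
tip [-0.03935469 -0.026439  ]
[-3.16042238  2.97245787  4.53248983]
```

>>> play_rows([
  [0,0,0,0,0,0,1],
  [0,0,0,0,0,0,1],
  [0,0,0,0,0,0,1],
], force=17)

```text
time_s: 14.57
ee_pos: [0.5124, -0.0458, 0.0429]
eef_rot: [-3.141, -0.001, 2.452]
force: [-3.7, 1.2, 5.3]
grip_width: 0.0434
grip_force: 17.0
```

>>> play_rows([
  [0,0,0,0,0,0,1],
  [0,0,0,0,0,0,1],
  [0,0,0,0,0,0,1],
  [0,0,0,0,0,0,1],
  [0,0,0,0,0,0,1],
  [0,0,0,0,0,0,1],
], force=12.5)

```text
time_s: 15.07
ee_pos: [0.5128, -0.0458, 0.0429]
eef_rot: [3.142, 0.0, 2.452]
force: [-1.8, -1.6, 1.7]
grip_width: 0.0498
grip_force: 12.5
```

>>> play_rows([
  [0,0,0,0,0,0,1],
  [0,0,0,0,0,0,1],
  [0,0,0,0,0,0,1],
  [0,0,0,0,0,0,1],
  [0,0,0,0,0,0,1],
  [0,0,0,0,0,0,1],
  [0,0,0,0,0,0,1],
  [0,0,0,0,0,0,1],
], force=9)

```text
time_s: 15.73
ee_pos: [0.5128, -0.0457, 0.043]
eef_rot: [3.141, 0.0, 2.452]
force: [0.8, -1.1, 0.6]
grip_width: 0.0621
grip_force: 9.0
```

The jaws are open at 62 mm. I'll back the tool off 10 mm along its axis so the palm leaves the jar.

>>> play_rows([
  [0.002,0,0,0,0,0,1],
  [0.002,0,0,0,0,0,1],
  [0.002,0,0,0,0,0,1],
  [0.002,0,0,0,0,0,1],
  [0.002,0,0,0,0,0,1],
  [0,0,0,0,0,0,1],
  [0,0,0,0,0,0,1],
  [0,0,0,0,0,0,1],
])

```text
time_s: 16.4
ee_pos: [0.5047, -0.0391, 0.0429]
eef_rot: [-3.141, -0.001, 2.452]
force: [-2.4, 2.8, 4.4]
grip_width: 0.0615
grip_force: 9.0
```

```bash
cat > chk.py <<'E'
from h import *
rk=np.array([.6857,-.1948]);c,s=np.cos(-.6896),np.sin(-.6896);M=np.array([[c,s],[-s,c]])
o=ctrl.get_obs(); print('hand',M@(o['ee_pos'][:2]-rk),o['ee_pos'][2],o['force'].round(1),o['grip_width'])
im=ctrl.camera('top'); g=im.max(2).astype(int); sub=im[130:185,185:235]
def comps(m,h,lo):
    n,l,st,ce=cv2.connectedComponentsWithStats(m.astype(np.uint8))
    for i in range(1,n):
        if st[i,4]>lo: print(st[i],ce[i].round(1),'rack',(M@(ray('top',ce[i][0]+185,ce[i][1]+130,h)[:2]-rk)).round(4))
print('dark');comps(sub.max(2)<55,.057,60)
print('white');m=sub.min(2)>150;comps(m,.033,15)
w=np.argwhere(m); P=np.array([M@(ray('top',u+185,v+130,.033)[:2]-rk) for v,u in w]); P=P[P[:,0]>-.1]
for sg in(1,-1):
    q=P[(P[:,1]*sg>.02)]; print('jaw side',sg,'x',q[:,0].min().round(3),q[:,0].max().round(3),'ymean',q[:,1].mean().round(4))
E
python3 chk.py
```

```text
hand [-0.23876973  0.00497301] 0.04293201167982395 [-2.4  2.8  4.4] 0.061533564129264993
dark
[  8  16  28  25 373] [23.8 29.2] rack [-0.0698  0.0043]
white
[  2  14  42  41 306] [17.3 42.1] rack [-0.1026  0.0005]
jaw side 1 x -0.099 -0.049 ymean 0.0429
jaw side -1 x -0.1 -0.047 ymean -0.0329
```

The jar sits about 8 mm ahead of the palm and centred between the open jaws. I'll open the gripper and rise.

>>> play_rows([
  [0,0,0,0,0,0,-1],
  [0,0,0,0,0,0,-1],
  [0,0,0,0,0,0,-1],
  [0,0,0,0,0,0,-1],
  [0,0,0,0,0,0,-1],
  [0,0,0,0,0,0,-1],
  [0,0,0,0,0,0,-1],
  [0,0,0,0,0,0,-1],
])

```text
time_s: 17.12
ee_pos: [0.505, -0.0393, 0.0429]
eef_rot: [-3.142, 0.0, 2.452]
force: [0.2, 0.9, 0.3]
grip_width: 0.0936
grip_force: 0.0
```

>>> play_rows([
  [0,0,-0.005,0,0,0,-1],
  [0,0,-0.01,0,0,0,-1],
  [0,0,-0.015,0,0,0,-1],
  [0,0,-0.015,0,0,0,-1],
  [0,0,-0.015,0,0,0,-1],
  [0,0,-0.015,0,0,0,-1],
  [0,0,-0.015,0,0,0,-1],
  [0,0,-0.015,0,0,0,-1],
  [0,0,-0.015,0,0,0,-1],
  [0,0,0,0,0,0,-1],
  [0,0,0,0,0,0,-1],
])

```text
time_s: 18.03
ee_pos: [0.5052, -0.0394, 0.1637]
eef_rot: [3.141, 0.002, 2.452]
force: [-1.0, 0.3, -0.1]
grip_width: 0.0939
grip_force: 0.0
```

```bash
python3 chk.py
```

```text
hand [-0.23812796  0.00505692] 0.1637210357471336 [-1.   0.3 -0.1] 0.0938702569472338
dark
[  8  16  28  25 376] [23.8 29.2] rack [-0.0698  0.0043]
white
[  2  14  42  41 307] [17.4 42. ] rack [-0.1023  0.0006]
jaw side 1 x -0.099 -0.049 ymean 0.043
jaw side -1 x -0.1 -0.047 ymean -0.0333
```

Nothing moved on release, and the robot is clear of everything. I'll hand in.

```bash
python3 -c "
from station import ctrl
print(ctrl.hand_in())"
```

```text
the job is handed in; nothing more can be done
None
```

I've handed the job in: the jar stands upright about 4 cm clear in front of the rack, and the reacher is on its feet with its jaws open and about 8 mm between palm and jar. The arm is clear of everything; it took about 18 s of the 59 s, and the judge's verdict wasn't shown.

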